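Fill and close up the button-jar row

TASK

Put the two slim button jars that stand on the table upright into the notions rack, to the right of the two slim jars already there, then gently slide the steel bookend along until the four jars are packed side by side without gaps and the row has come up firmly against the end block at the rack's left end. Never tip a jar or shove hard, leave everything else on the table where it is, and let go at the end, with the bookend still touching the row.

Things in the scene. Friction and masses are not known exactly. Their poses are not given: they have to be found in the camera images.
- rack: wooden notions rack, fixed, 344 mm long (y), 79 deep, 238 tall. Origin: mid-length on its bay's centre line, at table height; x points into the rack, away from the robot, y along the row to its left end, z up. Jars go in only with the tool leaned back about 35 degrees from vertical, fingers pointing down and into the rack, over the front lip and under the upper board
- rack_floor (a point): centre of the bay's floor, 30 mm above the table, axes as the rack's. Lips 8 mm high stand on the floor along front and back, inner faces at x = -23 and +23 mm, the front lip's outer face at x = -29. The bay is 320 mm long between end cheeks (y = -160 to +160), which are 12 mm thick, x = -29 to +29, tops 90 mm above the table
- rack_left (a point): left end of the bay, on its centre line: foot of the left cheek's inner face (rack y = +160 mm, 30 mm above the table). In front of the cheek a dark end block, 40 wide (x) and 50 tall, is clamped; its face stands anywhere from 0 to 20 mm right of this point and is not measured: the row packs against that face, which is found by touch
- rack_board (a point): middle of the lower front edge of the board over the bay: rack x = +10 mm, 124 mm above the table. Board, gallery lip and a rod of thread reels fill x = +10 to +50 from there to 210 above the table. A bare steel bar 10 thick runs the length further forward and higher, at x = -17, 228 above the table, on end brackets (x = -24 to +50, 218 to 238 high). The back under the board is open
- jar1: slim glass jar of buttons with steel screw cap, upright cylinder 40 mm diameter and 64 mm tall (glass for the lower 50 mm), 80 to 170 g; origin at the centre of its underside, z up along it. Already in the rack's bay, the left one, 3 to 32 mm short of the end block.
- jar2: slim glass jar of buttons with steel screw cap, upright cylinder 40 mm diameter and 64 mm tall (glass for the lower 50 mm), 80 to 170 g; origin at the centre of its underside, z up along it. Already in the bay, right of jar1, with gaps beside it.
- jar3: slim glass jar of buttons with steel screw cap, upright cylinder 40 mm diameter and 64 mm tall (glass for the lower 50 mm), 80 to 170 g; origin at the centre of its underside, z up along it. Stands on the table to the right; to be put in the rack.
- jar4: slim glass jar of buttons with steel screw cap, upright cylinder 40 mm diameter and 64 mm tall (glass for the lower 50 mm), 80 to 170 g; origin at the centre of its underside, z up along it. Stands on the table to the right; to be put in the rack.
- bookend (a joint): sliding steel bookend in the bay, right of the jars. Value (m): its jar-side face is at rack y = -145 mm + value; it grows to the left, to 0.155. It slides with about 2.5 N of friction and stays where left; each jar gathered adds about 1 N; once the row meets the end block it stops hard. Plate 40 (x) by 8 (y) mm, top 85 mm above the table
- bookend_tab (a point): point on the right-hand (pushing) face of the bookend's flat front tab, axes as the rack's. The tab is 8 mm thick (y), its free part sticks out in front of the lip, rack x = -75 to -29 mm, 50 to 84 mm above the table; this point: x = -50, 67 mm above the table, 8 mm right of the jar-side face
- squat_jar: squat glass jar of buttons, 54 diameter, 44 tall; wider and lower than the wanted jars (mm); origin at the centre of its underside. Bystander, to be left alone.
- spool: wooden thread spool, 34 diameter over its flanges, 50 tall (mm); origin at the centre of its underside. Bystander, to be left alone.
- tape_case: round white tape-measure case lying flat, 60 diameter, 20 thick (mm); origin at the centre of its underside. Bystander, to be left alone.
- phone: black phone lying flat, 72 x 150 x 9 (mm); origin at the centre of its underside. Bystander, to be left alone.
- tumbler: drinking cup with lid and straw, 88 diameter, 126 tall (190 with the straw) (mm); origin at the centre of its underside. Bystander, to be left alone.
- pin_dish: shallow steel pin dish, 84 diameter, 14 tall (mm); origin at the centre of its underside. Bystander, to be left alone.

How it is judged:
On the way:
1. with all four jars standing in the bay, the row is pressed lightly home (over 4 N) against the end block (x of jar3 in the frame of rack between -0.008 and 0.008 m and z of jar3 in the frame of rack between 0.026 and 0.034 m and angle between each of jar3, jar4's own z axis and vertical below 0.08 rad and y of each of jar3, jar4 in the frame of bookend_tab above 0.02 m and x of jar4 in the frame of rack between -0.008 and 0.008 m and z of jar4 in the frame of rack between 0.026 and 0.034 m and contact force between jar1 and rack above 4 N).
At the end, for the whole second after the job is handed in: All four slim jars stand upright (within 4.5 degrees) and at rest on the bay floor, within 8 mm of its centre line, jar3 and jar4 in either order to the right of jar1 and jar2, each within 2.5 mm of touching its neighbour, and the bookend within 2.5 mm of the last jar (horizontal distance between jar1 and jar2 below 0.0425 m and horizontal distance between jar3 and jar4 below 0.0425 m and ((horizontal distance between jar2 and jar3 below 0.0425 m and y of jar4 in the frame of bookend_tab below 0.0305 m) or (horizontal distance between jar2 and jar4 below 0.0425 m and y of jar3 in the frame of bookend_tab below 0.0305 m)) and x of jar1 in the frame of rack between -0.008 and 0.008 m and z of jar1 in the frame of rack between 0.026 and 0.034 m and angle between each of jar1, jar2, jar3, jar4's own z axis and vertical below 0.08 rad and y of each of jar1, jar2, jar3, jar4 in the frame of bookend_tab above 0.02 m and linear speed of each of jar1, jar2, jar3, jar4 below 0.02 m/s and x of jar2 in the frame of rack between -0.008 and 0.008 m and z of jar2 in the frame of rack between 0.026 and 0.034 m and x of jar3 in the frame of rack between -0.008 and 0.008 m and z of jar3 in the frame of rack between 0.026 and 0.034 m and x of jar4 in the frame of rack between -0.008 and 0.008 m and z of jar4 in the frame of rack between 0.026 and 0.034 m).
It fails at once if any of the other things on the table is moved by more than 20 mm (distance of any of squat_jar, spool, tape_case, phone, tumbler, pin_dish from where it was at the start of the episode above 0.02 m).
It fails at once if a glass jar is tipped over (leans more than 45 degrees) (angle between any of jar1, jar2, jar3, jar4's own z axis and vertical above 0.785 rad).
It fails at once if the fingers shove the rack or its bookend with more than 25 N (contact force between the fingers and rack above 25 N).
It also fails if it takes over 72 s, if anything falls off the work surface, if the arm or the gripper's body presses on something with over 40 N, if the wrist force passes 120 N, or if a joint passes its speed limit or range.

ROBOT

A 6-joint arm with a two-finger parallel gripper is mounted at the origin on the work surface. World frame = base frame: x ahead of the robot, y to its left, z up, the work surface at z = 0. Lengths are in m, angles in rad, forces in N, time in s.
With the tool pointing down it reaches from about 0.35 to 0.725 m from the base axis. Payload 6 kg.
Tool frame: the origin (TCP) lies midway between the tips of the shut fingers; the grasp point (between the pads) lies 19 mm behind it; z points along the fingers, y is the line along which they close (so a half turn about z gives the same grasp; the last joint's range is limited). The gripper opens to 85 mm and grips with 20 to 120 N. Pads are 22 mm wide; open, the fingers measure 114 mm over their backs; the gripper's body (76 mm by 85 mm) begins 54 mm behind the grasp point. The pads swing forward as they close: fully open they stand 13 mm farther back than shut.
Start: joints at [-0.811, 0.04, 0.085, 0, -1.615, -0.334], TCP at [0.248, -0.546, 0.231] pointing down, gripper open.
Joint ranges: [-2.56, 2.56], [-1.29, 2.01], [-1.08, 1.49], [-3.29, 1.98], [-2.81, -0.18], [-2.99, 2.99]. Speed limits (rad/s): [2.57, 2.57, 3.01, 3.14, 3.14, 3.14].

INTERFACE

Orientations are given as a rotation vector (axis times angle).
In Python, from cell import get_state, camera, camera_params, hand_in gives the robot as it stands.
- The arm moves only by the tool servo_tool, never from a script. Its arguments are lists of equal length, an entry for each row: "slide": the shift along the tool's x, y, z in units of 0.03 m (1.0 is 0.03 m), a list of three; "angular": the turn, a rotation vector about the tool's x, y, z in units of 0.15 rad (1.0 is 0.15 rad), a list of three. In form: {"slide": [[x, y, z], ...], "angular": [[rx, ry, rz], ...]}. A call has 1 to 5 rows; each row shifts and turns the commanded pose from where the row before left it, along the tool's axes as they then stand; what a row does not reach is not made up. A row lasts 1/8 s, in which the tool goes at most 62.5 mm and 10.7 degrees, less where a joint would pass 70% of its speed; a pose out of reach is approached as far as the arm can. A call with a number of a shift or a turn outside -1 to 1 is refused whole. A call with a gripper value outside its range is refused whole. "gripper" is the finger opening in mm, from 0 to 85.4, set as the call begins (left out, the last holds). The fingers move at their own pace and stop on an object; "squeeze" is the grip in N (left out, the last holds). Time passes only in rows, so rows that do not move let the fingers close. It gives the time, the measured TCP pose, the force, the opening and the grip force at its end, in the units of the state.
- get_state(): the state, without advancing time (a new reading comes with each control period).
- camera(name): name is "side" or "top"; returns the picture (384x512x3 uint8, red, green, blue); there is no depth.
- camera_params(name): a dict with "fx", "fy", "cx", "cy" (pixels), "dist_coeffs" ([k1, k2, p1, p2, k3] as OpenCV has them; the pictures are not rectified), "rvec" (rotation vector, rad) and "tvec" (3), from world to camera coordinates, as OpenCV has them. Camera axes: x right, y down, z forward; pixel columns grow to the right and rows downward; lengths in m; the calibration is good to about 2 mm. A picture is of the moment at which its call begins. camera_params takes no time and is no camera call.
- hand_in(): hands the job in; it is judged then, once.
The state is a dict: "time_s": time; "qpos": joint angles; "joint_velocities": joint speeds; "effort": joint torques, N m; "tool_pos": TCP position; "tcp_rot": TCP orientation; "ft_force": force on the tool from outside, world axes, zero at the start; "torque": the same for the moment, N m; "finger_gap": opening from 0.0 (shut) to 1.0 (fully open); "finger_force": force on a finger pad.
Only numpy, scipy, OpenCV 4.12 (cv2) and the standard library are available. Lean on these libraries where they do the work, as an engineer would, in place of code of your own. Each camera call takes 0.05 s, during which the arm holds its last target. There are 200 camera calls.

## Working session

There is one attempt and no reset: what is moved stays moved. The work goes in short steps, Python scripts to look and compute and a tool call to move; the robot and the scene stay as the last step left them, time stands still between calls to the robot, and variables do not carry over. Pictures are saved under pics/ and viewed, at most 10 in all, crops included, and the job is handed in when it is done.

Besides the shell and the picture viewer there is one more tool, called by a JSON object that holds its "fn" and its "kwargs". servo_tool: Moves the arm, as the interface text tells. Its arguments: {"type":"object","properties":{"slide":{"type":"array","items":{"type":"array","items":{"type":"number","minimum":-1,"maximum":1}}},"angular":{"type":"array","items":{"type":"array","items":{"type":"number","minimum":-1,"maximum":1}}},"gripper":{"type":"number"},"squeeze":{"type":"number"}},"required":["slide","angular"]}

```bash
ls; mkdir -p pics; python3 - <<'E'
from cell import *
import cv2
for n in("side","top"):
    cv2.imwrite(f"pics/{n}0.png",camera(n)[:,:,::-1]); print(n,camera_params(n))
print(get_state())
E
```

```text
pics
side {'fx': 479.1657051876456, 'fy': 479.1657051876456, 'cx': 251.7185394628178, 'cy': 187.78627672153496, 'dist_coeffs': array([-0.01839349,  0.        ,  0.        ,  0.        ,  0.        ]), 'rvec': array([ 0.80972471, -2.55185526,  1.15160344]), 'tvec': array([0.4857427 , 0.23585987, 1.19576688])}
top {'fx': 400.49278706604036, 'fy': 400.49278706604036, 'cx': 256.2893133926986, 'cy': 192.33997038877786, 'dist_coeffs': array([-0.12235873,  0.        ,  0.        ,  0.        ,  0.        ]), 'rvec': array([ 2.08939573, -2.15502612,  0.16893296]), 'tvec': array([0.09109878, 0.55844973, 1.02890469])}
{'time_s': 0.1, 'qpos': array([-8.11282868e-01,  4.07293578e-02,  8.39188424e-02, -3.99929741e-04,
       -1.61550630e+00, -3.33688561e-01]), 'joint_velocities': array([ 0.0010822 , -0.00207952,  0.00105968,  0.0013115 ,  0.0019257 ,
       -0.00047337]), 'effort': array([-4.94917593e-03, -3.69347870e+01,  3.48282087e+01,  6.95169702e+00,
       -4.52250650e-03,  2.31243462e-05]), 'tool_pos': array([ 0.24777842, -0.54612296,  0.23039755]), 'tcp_rot': array([ 6.63773925e-01, -3.07020879e+00, -2.36626207e-03]), 'ft_force': array([ 0.32402528, -0.20299206, -0.9222154 ]), 'torque': array([-0.05337118, -0.02451238, -0.01967259]), 'finger_force': 0.0, 'finger_gap': 1.0022151672234938}
```

View pics/top0.png

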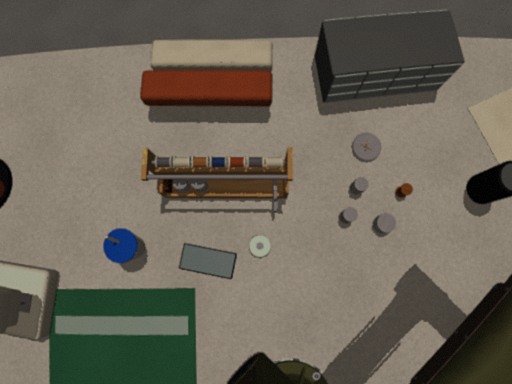

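View pics/side0.png

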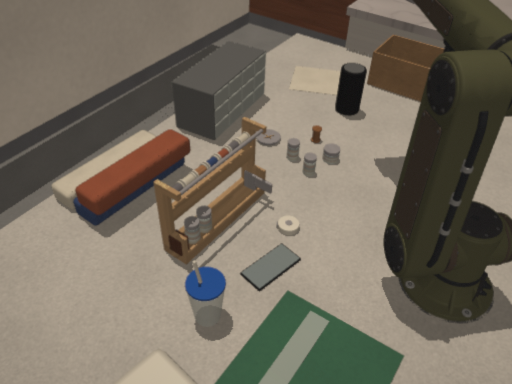

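The top view has the rack at (145–293, 150–210), the two slim jars at (360,185) and (348,215), the squat jar at (385,223), the spool at (405,190) and the tape case at (259,246). I'll enlarge crops to get finer pixels.

```bash
cat > h.py <<'E'
import numpy as np, cv2
from cell import *
from scipy.spatial.transform import Rotation as R
def prm(n):
    p=camera_params(n); K=np.array([[p['fx'],0,p['cx']],[0,p['fy'],p['cy']],[0,0,1.]])
    return K,p['dist_coeffs'],np.array(p['rvec']),np.array(p['tvec'])
def ray(n,uv):
    K,d,r,t=prm(n); q=cv2.undistortPoints(np.array([[uv]],float),K,d)[0,0]
    M=cv2.Rodrigues(r)[0]; return -M.T@t, M.T@np.array([q[0],q[1],1.])
def atz(n,uv,z):
    o,d=ray(n,uv); return o+d*(z-o[2])/d[2]
def proj(n,P):
    K,d,r,t=prm(n); return cv2.projectPoints(np.array(P,float).reshape(-1,1,3),r,t,K,d)[0][:,0]
def crop(n,x0,y0,w,h,s,f,draw=()):
    im=camera(n)[:,:,::-1].copy(); c=cv2.resize(im[y0:y0+h,x0:x0+w],None,fx=s,fy=s,interpolation=cv2.INTER_CUBIC)
    for P in draw:
        uv=(proj(n,P)-[x0,y0]+.5)*s-.5
        cv2.polylines(c,[np.round(uv*8).astype(int).reshape(-1,1,2)],False,(0,255,0),1,cv2.LINE_AA,3)
    cv2.imwrite(f,c); return c
def circ(x,y,r,z):
    a=np.linspace(0,2*np.pi,40); return np.c_[x+r*np.cos(a),y+r*np.sin(a),0*a+z]
E
python3 - <<'E'
from h import *
a=crop("top",130,130,300,140,2.6,"pics/t1.png"); b=crop("side",140,100,220,170,3.4,"pics/s1.png")
for n,uv in dict(jA=(360,182),jB=(348,212)).items(): print(n,atz("top",uv,.064))
for n,uv in dict(bl=(143,151),br=(292,151),fl=(143,178),fr=(292,178)).items(): print(n,atz("top",uv,.238))
E
```

```text
jA [ 0.57754184 -0.20496314  0.064     ]
jB [ 0.49788641 -0.1669763   0.064     ]
bl [0.63251536 0.32847043 0.238     ]
br [ 0.61981185 -0.01219569  0.238     ]
fl [0.56901453 0.32684165 0.238     ]
fr [ 0.5575144  -0.00931167  0.238     ]
```

View pics/t1.png

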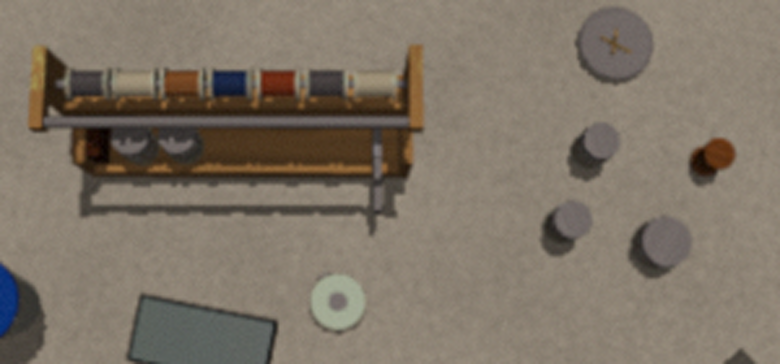

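View pics/s1.png

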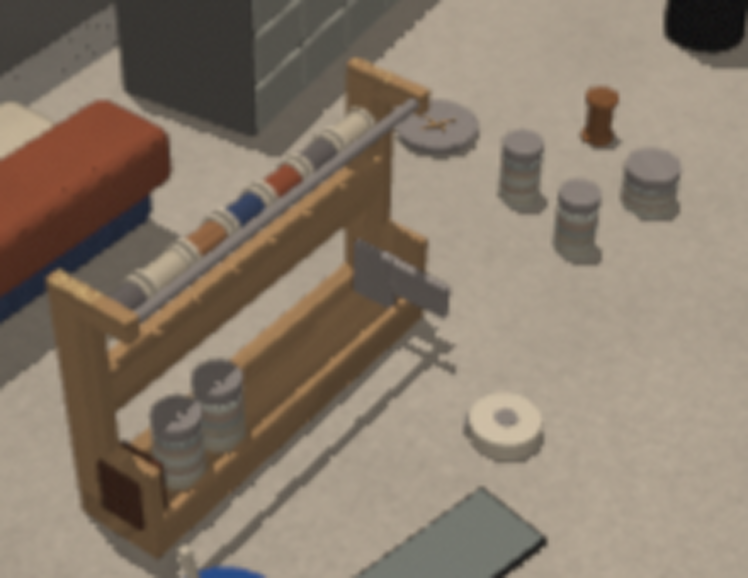

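The crops show the brackets, the bookend (t1 ≈ (377,170)), jars 1 and 2 near the left end, and the free jars at t1 (602,141) and (572,219). Next I'll fit the rack pose and the jars from both views.

```bash
python3 - <<'E'
from h import *
from scipy.optimize import least_squares
T=lambda u,v:((np.array([u,v])+.5)/2.6-.5+[130,130])
S=lambda u,v:((np.array([u,v])+.5)/3.4-.5+[140,100])
obs=[("top",(-.024,.172,.238),T(30,129)),("top",(-.024,-.172,.238),T(422,129)),("top",(.05,-.172,.238),T(422,46)),("top",(.05,.172,.238),T(32,46)),
("side",(.05,.172,.238),S(50,275)),("side",(-.024,.172,.238),S(124,331)),("side",(.05,-.172,.238),S(350,61)),("side",(-.024,-.172,.238),S(430,95)),
("side",(-.029,-.172,.09),S(428,240)),("side",(-.029,.172,.0),S(160,556))]
def W(p,q):
    c,s=np.cos(p[2]),np.sin(p[2]); return [p[0]+c*q[0]-s*q[1],p[1]+s*q[0]+c*q[1],q[2]]
f=lambda p:np.concatenate([proj(n,W(p,q))[0]-uv for n,q,uv in obs])
r=least_squares(f,[.59,.16,0],loss='soft_l1'); print(r.x, f(r.x).reshape(-1,2).round(1).tolist())
np.save("rack.npy",r.x)
p=r.x
def jar(tu,sd):
    # cap centre
    g=lambda q:np.concatenate([proj("top",[q[0],q[1],.064])[0]-tu,proj("side",[q[0],q[1],.064])[0]-sd])
    s=least_squares(g,[.5,0]); return s.x,s.fun
c,s=np.cos(p[2]),np.sin(p[2])
for n,a,b in[("A",T(602,138),S(523,146)),("B",T(573,217),S(579,194))]:
    print(n,*jar(a,b))
for n,b in[("j1",S(177,416)),("j2",S(217,378))]:
    w=atz("side",b,.094); d=w[:2]-p[:2]; print(n,w,c*d[0]+s*d[1],-s*d[0]+c*d[1])
for n,b,z in[("tabtip top far",S(449,288),.084),("plate back top",S(357,240),.085),("j1 end face?",S(143,490),.08)]:
    w=atz("side",b,z); d=w[:2]-p[:2]; print(n,w,c*d[0]+s*d[1],-s*d[0]+c*d[1])
J=[jar(T(602,138),S(523,146))[0],jar(T(573,217),S(579,194))[0]]
draw=[circ(*j,.02,z) for j in J for z in(0,.064)]
def ln(*q): draw.append(np.array([W(p,x) for x in q]))
for y in(.172,-.172): ln((.05,y,.238),(-.024,y,.238)); ln((-.029,y,.0),(-.029,y,.09))
ln((-.029,-.172,.03),(-.029,.172,.03));ln((.01,-.16,.124),(.01,.16,.124))
a=crop("top",130,130,300,140,2.6,"/tmp/t.png",draw); b=crop("side",140,100,220,170,3.4,"/tmp/s.png",draw)
h=cv2.resize(a,(748,int(a.shape[0]*748/a.shape[1]))); b=cv2.resize(b[:,:],None,fx=.42*1.0,fy=.42)if 0 else b
cv2.imwrite("pics/fit1.png",cv2.resize(np.vstack([h,b[:578]]),(480,595)))
E
```

```text
[ 0.58506994  0.16146158 -0.03533967] [[-1.4, -0.4], [0.2, -0.2], [-0.2, -0.3], [-0.2, 0.1], [-1.0, 1.3], [0.9, -1.7], [1.9, -1.1], [0.5, -1.5], [0.5, -0.5], [-0.3, 1.6]]
A [ 0.57419522 -0.20642129] [-0.60001044  0.43846823  0.05680793 -1.43598629]
B [ 0.49413844 -0.17118058] [-0.4080581   0.20006763  0.12072566 -0.83504464]
j1 [0.58514656 0.276599   0.094     ] -0.003991499130587436 0.11506823542579492
j2 [0.58644231 0.22817093 0.094     ] -0.0009854829501653214 0.06671618505698507
tabtip top far [0.50589721 0.02815914 0.084     ] -0.07441341595233822 -0.13601656205539697
plate back top [0.60152867 0.02332224 0.085     ] 0.02132923301712382 -0.13747156361483304
j1 end face? [0.56678491 0.33757922 0.08      ] -0.024496257140227955 0.17536162409312706
```

View pics/fit1.png

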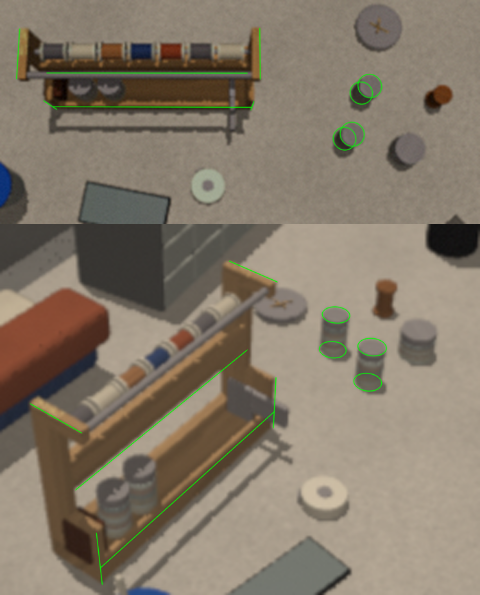

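The overlay fits the rack and jars to about 1–3 mm. Rack origin is at (0.585, 0.161), yaw −0.035. Now I'll plan the approach to the nearer jar (B).

```bash
cat >> h.py <<'E'
RK=np.load("rack.npy"); TILT=.65
def Rt(t=TILT,psi=RK[2]):
    z=np.array([np.sin(t)*np.cos(psi),np.sin(t)*np.sin(psi),-np.cos(t)]); y=np.array([-np.sin(psi),np.cos(psi),0])
    return np.c_[np.cross(y,z),y,z]
def rk(q):
    c,s=np.cos(RK[2]),np.sin(RK[2]); return np.array([RK[0]+c*q[0]-s*q[1],RK[1]+s*q[0]+c*q[1],q[2]])
def torack(w):
    c,s=np.cos(RK[2]),np.sin(RK[2]); d=np.array(w)-[RK[0],RK[1],0]; return np.array([c*d[0]+s*d[1],-s*d[0]+c*d[1],d[2]])
GP=.022
def plan(g,back=0,n=None,Rg=None):
    "g: grasp point world; back along tool axis"
    s=get_state(); p=np.array(s['tool_pos']); R0=R.from_rotvec(s['tcp_rot']); R1=R.from_matrix(Rt() if Rg is None else Rg)
    tgt=np.array(g)+R1.as_matrix()[:,2]*(GP-back); w=(R0.inv()*R1).as_rotvec(); 
    n0=max(np.abs(w).max()/.15, np.linalg.norm(w)/.185)
    print("rot total",(w/.15).round(2),"slide total in final axes",(R1.inv().apply(tgt-p)/.03).round(2))
    if n is None: return
    pr=R0
    for i in range(n):
        nr=R0*R.from_rotvec(w*(i+1)/n); print("slide",(pr.inv().apply((tgt-p)/n)/.03).round(2).tolist(),"ang",(w/n/.15).round(2).tolist()); pr=nr
def st():
    s=get_state(); p=s['tool_pos']; Rm=R.from_rotvec(s['tcp_rot']).as_matrix(); g=p-Rm[:,2]*GP
    print("t",round(s['time_s'],2),"tcp",p.round(4),"grasp rack",torack(g).round(4),"F",s['ft_force'].round(1),"gap",round(85.4*s['finger_gap'],1),"ff",round(s['finger_force'],1),"q",np.round(s['qpos'],2))
E
python3 - <<'E'
from h import *
plan([.494,-.171,.034],.09,14)
E
```

```text
rot total [ 1.   -4.26  2.96] slide total in final axes [-2.2  12.79  7.65]
slide [-0.82, 0.62, 0.34] ang [0.07, -0.3, 0.21]
slide [-0.78, 0.64, 0.37] ang [0.07, -0.3, 0.21]
slide [-0.74, 0.67, 0.4] ang [0.07, -0.3, 0.21]
slide [-0.7, 0.7, 0.42] ang [0.07, -0.3, 0.21]
slide [-0.66, 0.73, 0.45] ang [0.07, -0.3, 0.21]
slide [-0.61, 0.75, 0.47] ang [0.07, -0.3, 0.21]
slide [-0.57, 0.77, 0.49] ang [0.07, -0.3, 0.21]
slide [-0.52, 0.8, 0.5] ang [0.07, -0.3, 0.21]
slide [-0.47, 0.82, 0.52] ang [0.07, -0.3, 0.21]
slide [-0.42, 0.84, 0.53] ang [0.07, -0.3, 0.21]
slide [-0.37, 0.86, 0.54] ang [0.07, -0.3, 0.21]
slide [-0.32, 0.87, 0.54] ang [0.07, -0.3, 0.21]
slide [-0.26, 0.89, 0.55] ang [0.07, -0.3, 0.21]
slide [-0.21, 0.9, 0.55] ang [0.07, -0.3, 0.21]
```

{"fn": "servo_tool", "kwargs": {"slide": [[-0.8,0.6,0.35],[-0.8,0.65,0.35],[-0.75,0.65,0.4],[-0.7,0.7,0.4],[-0.65,0.75,0.45]], "angular": [[0.07,-0.3,0.21],[0.07,-0.3,0.21],[0.07,-0.3,0.21],[0.07,-0.3,0.21],[0.07,-0.3,0.21]], "gripper": 66}}

```text
time_s: 0.92
tool_pos: [0.3216, -0.4111, 0.1807]
tcp_rot: [-0.386, 2.883, -0.005]
ft_force: [0.4, -0.5, 0.6]
finger_gap: 0.772
finger_force: 0.0
```

{"fn": "servo_tool", "kwargs": {"slide": [[-0.6,0.75,0.45],[-0.55,0.75,0.5],[-0.5,0.8,0.5],[-0.45,0.8,0.5],[-0.4,0.85,0.55]], "angular": [[0.07,-0.3,0.21],[0.07,-0.3,0.21],[0.07,-0.3,0.21],[0.07,-0.3,0.21],[0.07,-0.3,0.21]]}}

```text
time_s: 1.55
tool_pos: [0.3921, -0.2781, 0.1288]
tcp_rot: [-0.138, 2.676, -0.01]
ft_force: [-0.1, 0.2, 0.4]
finger_gap: 0.773
finger_force: 0.0
```

{"fn": "servo_tool", "kwargs": {"slide": [[-0.35,0.85,0.55],[-0.3,0.85,0.55],[-0.25,0.9,0.55],[-0.2,0.9,0.55],[0,0,0]], "angular": [[0.07,-0.3,0.21],[0.07,-0.3,0.21],[0.07,-0.3,0.21],[0.07,-0.3,0.21],[0,0,0]]}}

```text
time_s: 2.17
tool_pos: [0.448, -0.1693, 0.0832]
tcp_rot: [0.032, 2.502, -0.011]
ft_force: [0.3, -0.2, 1.2]
finger_gap: 0.775
finger_force: 0.0
```

```bash
python3 - <<'E'
from h import *
st(); plan([.494,-.171,.034],0); crop("side",240,90,200,150,4,"pics/s2.png",[circ(.494,-.171,.02,z) for z in(0,.064)])
E
```

```text
t 2.17 tcp [ 0.448  -0.1693  0.0832] grasp rack [-0.1384 -0.3355  0.1009] F [ 0.3 -0.2  1.2] gap 66.2 ff 0.0 q [ 0.14 -0.99 -1.06  0.13 -0.88 -1.78]
rot total [ 0.03 -0.07  0.05] slide total in final axes [-0.23 -0.    2.97]
```

View pics/s2.png

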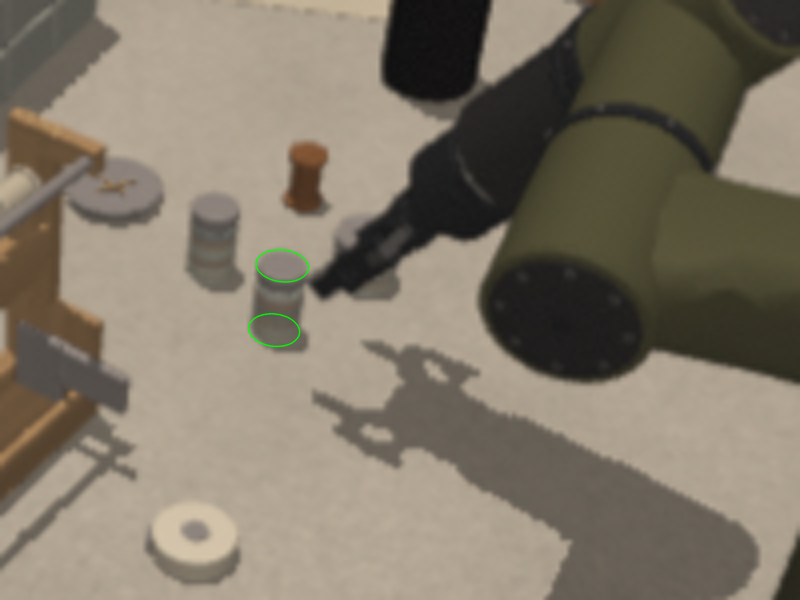

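The overlay matches jar B and the fingers sit just behind it (tip at crop (320,290)). Advancing and gripping.

{"fn": "servo_tool", "kwargs": {"slide": [[-0.05,0,0.6],[-0.05,0,0.6],[-0.05,0,0.6],[-0.05,0,0.6],[-0.03,0,0.55]], "angular": [[0.03,-0.07,0.05],[0,0,0],[0,0,0],[0,0,0],[0,0,0]]}}

```text
time_s: 2.85
tool_pos: [0.5083, -0.1755, 0.0205]
tcp_rot: [0.053, 2.489, -0.018]
ft_force: [0.5, 0.2, 1.0]
finger_gap: 0.772
finger_force: 0.0
```

{"fn": "servo_tool", "kwargs": {"slide": [[0,0,0],[0,0,0],[0,0,0],[0,0,0]], "angular": [[0,0,0],[0,0,0],[0,0,0],[0,0,0]], "gripper": 30, "squeeze": 25}}

```text
time_s: 3.35
tool_pos: [0.5074, -0.1739, 0.0202]
tcp_rot: [0.05, 2.488, -0.016]
ft_force: [-0.8, -0.4, -0.1]
finger_gap: 0.464
finger_force: 25.6
```

```bash
python3 - <<'E'
from h import *
st(); plan([.494,-.171,.034],0)
# via: in front of rack, then in
plan(rk([-.13,.003,.125]),0)
E
```

```text
t 3.35 tcp [ 0.5074 -0.1739  0.0202] grasp rack [-0.0791 -0.3378  0.0377] F [-0.8 -0.4 -0.1] gap 39.6 ff 25.6 q [ 0.1  -0.66 -1.04  0.16 -0.55 -1.82]
rot total [-0.02  0.02 -0.03] slide total in final axes [0.08 0.08 0.09]
rot total [-0.02  0.02 -0.03] slide total in final axes [-0.41 11.36 -3.34]
```

```bash
python3 - <<'E'
from h import *
plan(rk([-.10,-.30,.12]),0); plan(rk([-.10,0,.14]),0);plan(rk([-.06,0,.086]),0); plan(rk([-.0,0,.086]),0)
E
```

```text
rot total [-0.02  0.02 -0.03] slide total in final axes [-1.1   1.26 -2.61]
rot total [-0.02  0.02 -0.03] slide total in final axes [-1.51 11.26 -3.14]
rot total [-0.02  0.02 -0.03] slide total in final axes [-1.48 11.26 -0.9 ]
rot total [-0.02  0.02 -0.03] slide total in final axes [-3.07 11.26  0.31]
```

{"fn": "servo_tool", "kwargs": {"slide": [[-0.2,0.0,-0.4],[-0.3,0.2,-0.8],[-0.35,0.5,-0.8],[-0.35,0.7,-0.7],[-0.2,0.8,-0.3]], "angular": [[0,0,0],[-0.02,0.02,-0.03],[0,0,0],[0,0,0],[0,0,0]]}}

```text
time_s: 3.98
tool_pos: [0.4889, -0.1066, 0.1191]
tcp_rot: [0.044, 2.489, -0.013]
ft_force: [0.9, -0.1, -2.5]
finger_gap: 0.457
finger_force: 25.7
```

{"fn": "servo_tool", "kwargs": {"slide": [[-0.1,0.9,-0.1],[0,0.9,0],[0,0.9,0],[0,0.9,0],[0,0.9,0]], "angular": [[0,0,0],[0,0,0],[0,0,0],[0,0,0],[0,0,0]]}}

```text
time_s: 4.6
tool_pos: [0.4998, 0.0275, 0.1267]
tcp_rot: [0.042, 2.501, -0.009]
ft_force: [0.8, -1.0, -2.6]
finger_gap: 0.46
finger_force: 25.7
```

{"fn": "servo_tool", "kwargs": {"slide": [[0,0.9,0],[0,0.9,0],[0,0.9,0],[0,0.9,0],[0,0.8,0]], "angular": [[0,0,0],[0,0,0],[0,0,0],[0,0,0],[0,0,0]]}}

```text
time_s: 5.22
tool_pos: [0.504, 0.1595, 0.1268]
tcp_rot: [0.042, 2.501, -0.01]
ft_force: [0.3, 0.4, -1.1]
finger_gap: 0.46
finger_force: 25.7
```

```bash
python3 - <<'E'
from h import *
st(); plan(rk([-.06,0,.090]),0); plan(rk([-.0,0,.086]),0)
g=torack(get_state()['tool_pos']-Rt()[:,2]*GP); w=rk([g[0],g[1],0]); b=g[2]-.0377
dr=[circ(w[0],w[1],.02,z) for z in(b,b+.064)]
for q in([.001,.067],[-.002,.116]):
    w=rk([q[0],q[1],0]); dr+=[circ(w[0],w[1],.02,z) for z in(.03,.094)]
for y in(.172,-.172): dr.append(np.array([rk((.05,y,.238)),rk((-.024,y,.238))]));
dr.append(np.array([rk((-.029,-.172,.038)),rk((-.029,.172,.038))]));dr.append(np.array([rk((.01,-.16,.124)),rk((.01,.16,.124))]))
crop("side",170,110,160,150,4,"pics/s3.png",dr)
E
```

```text
t 5.22 tcp [0.504  0.1595 0.1268] grasp rack [-0.0941 -0.0049  0.1445] F [ 0.3  0.4 -1.1] gap 39.3 ff 25.7 q [ 0.99 -0.71 -1.01  0.65 -1.   -2.88]
rot total [ 0.03 -0.07  0.  ] slide total in final axes [0.19 0.16 2.13]
rot total [ 0.03 -0.07  0.  ] slide total in final axes [-1.32  0.16  3.45]
```

View pics/s3.png

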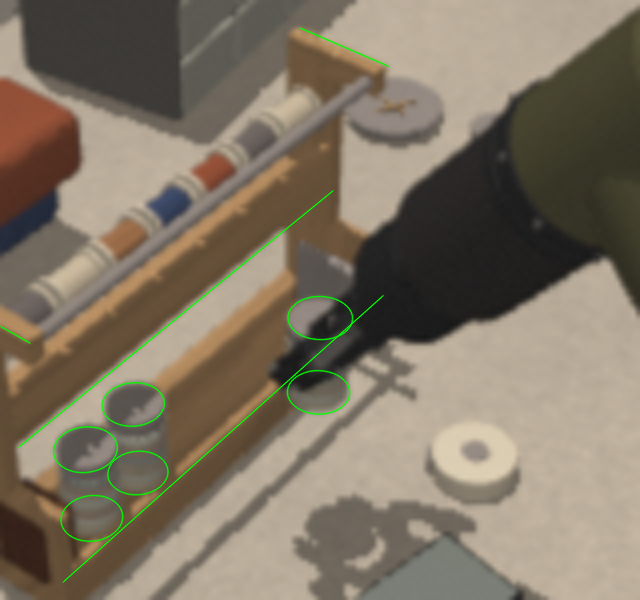

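The held jar sits where predicted (cap ≈ (318,317)), and jars 1 and 2 match their overlays. Moving in over the lip.

{"fn": "servo_tool", "kwargs": {"slide": [[0,0.1,0.5],[0.1,0.06,0.6],[0.1,0,0.6],[0,0,0.43],[0,0,0]], "angular": [[0.03,-0.07,0],[0,0,0],[0,0,0],[0,0,0],[0,0,0]]}}

```text
time_s: 5.9
tool_pos: [0.5379, 0.1611, 0.0711]
tcp_rot: [0.044, 2.492, -0.019]
ft_force: [-0.3, -0.3, -2.2]
finger_gap: 0.457
finger_force: 25.8
```

```bash
python3 - <<'E'
from h import *
st(); plan(rk([-.03,0,.0865]),0); plan(rk([-.001,0,.0865]),0)
E
```

```text
t 5.9 tcp [0.5379 0.1611 0.0711] grasp rack [-0.0604 -0.002   0.0886] F [-0.3 -0.3 -2.2] gap 39.1 ff 25.8 q [ 0.88 -0.54 -1.05  0.74 -0.79 -2.95]
rot total [-0.02 -0.01  0.  ] slide total in final axes [-0.76  0.07  0.67]
rot total [-0.02 -0.01  0.  ] slide total in final axes [-1.53  0.07  1.25]
```

Joint 6 is near its range, so I'll test which small tool yaw relieves it.

{"fn": "servo_tool", "kwargs": {"slide": [[0,0,0],[0,0,0]], "angular": [[-0.24,0,-0.32],[0,0,0]]}}

```text
time_s: 6.15
tool_pos: [0.5381, 0.1619, 0.0731]
tcp_rot: [-0.029, 2.49, 0.01]
ft_force: [-0.9, 0.5, -1.3]
finger_gap: 0.455
finger_force: 25.8
```

```bash
python3 - <<'E'
from h import *
st()
E
```

```text
t 6.15 tcp [0.5381 0.1619 0.0731] grasp rack [-0.0602 -0.002   0.0906] F [-0.9  0.5 -1.3] gap 38.9 ff 25.8 q [ 0.87 -0.57 -1.05  0.72 -0.76 -2.86]
```

```bash
sed -i 's/psi=RK\[2\])/psi=.07)/' h.py; python3 - <<'E'
from h import *
plan(rk([-.03,-.001,.0875]),0); plan(rk([-.001,-.001,.0865]),0)
E
```

```text
rot total [-0.19  0.01 -0.25] slide total in final axes [-0.74 -0.05  0.69]
rot total [-0.19  0.01 -0.25] slide total in final axes [-1.48 -0.15  1.3 ]
```

{"fn": "servo_tool", "kwargs": {"slide": [[-0.25,0,0.25],[-0.25,0,0.22],[-0.24,0,0.22],[0,0,0]], "angular": [[-0.19,0,-0.25],[0,0,0],[0,0,0],[0,0,0]]}}

```text
time_s: 6.65
tool_pos: [0.5687, 0.1634, 0.0687]
tcp_rot: [-0.088, 2.491, 0.026]
ft_force: [0.0, 1.0, -1.8]
finger_gap: 0.463
finger_force: 25.8
```

```bash
python3 - <<'E'
from h import *
st();plan(rk([-.001,-.001,.0865]),0)
E
```

```text
t 6.65 tcp [0.5687 0.1634 0.0687] grasp rack [-0.0297 -0.      0.0862] F [ 0.   1.  -1.8] gap 39.5 ff 25.8 q [ 0.79 -0.47 -1.    0.71 -0.66 -2.78]
rot total [-0.01 -0.    0.01] slide total in final axes [-0.76 -0.13  0.57]
```

{"fn": "servo_tool", "kwargs": {"slide": [[-0.26,-0.04,0.19],[-0.26,-0.04,0.19],[-0.24,-0.05,0.19],[0,0,0]], "angular": [[0,0,0],[0,0,0],[0,0,0],[0,0,0]]}}

```text
time_s: 7.15
tool_pos: [0.5975, 0.1614, 0.069]
tcp_rot: [-0.089, 2.491, 0.027]
ft_force: [0.3, 0.9, -0.7]
finger_gap: 0.461
finger_force: 25.8
```

```bash
python3 - <<'E'
from h import *
st();plan(rk([-.001,-.001,.074]),0);plan(rk([-.001,-.001,.068]),0)
E
```

```text
t 7.15 tcp [0.5975 0.1614 0.069 ] grasp rack [-0.0008 -0.001   0.0865] F [ 0.3  0.9 -0.7] gap 39.4 ff 25.8 q [ 0.73 -0.38 -0.94  0.72 -0.6  -2.74]
rot total [-0.01 -0.    0.01] slide total in final axes [0.26 0.   0.33]
rot total [-0.01 -0.    0.01] slide total in final axes [0.38 0.   0.49]
```

Lower gently to z .074 (below lip height), then check the force.

{"fn": "servo_tool", "kwargs": {"slide": [[0.08,0,0.1],[0.08,0,0.1],[0.08,0,0.1],[0,0,0.02],[0,0,0]], "angular": [[0,0,0],[0,0,0],[0,0,0],[0,0,0],[0,0,0]]}}

```text
time_s: 7.78
tool_pos: [0.5971, 0.1617, 0.0572]
tcp_rot: [-0.09, 2.49, 0.028]
ft_force: [0.5, 0.2, -2.5]
finger_gap: 0.462
finger_force: 25.8
```

```bash
python3 - <<'E'
from h import *
st();plan(rk([-.001,-.001,.068]),0)
E
```

```text
t 7.78 tcp [0.5971 0.1617 0.0572] grasp rack [-0.0013 -0.0007  0.0747] F [ 0.5  0.2 -2.5] gap 39.5 ff 25.8 q [ 0.72 -0.37 -0.95  0.74 -0.57 -2.77]
rot total [-0.    0.    0.01] slide total in final axes [ 0.13 -0.01  0.18]
```

{"fn": "servo_tool", "kwargs": {"slide": [[0.05,0,0.06],[0.04,0,0.06],[0.04,0,0.05],[0,0,0]], "angular": [[0,0,0],[0,0,0],[0,0,0],[0,0,0]]}}

```text
time_s: 8.28
tool_pos: [0.597, 0.1616, 0.0505]
tcp_rot: [-0.09, 2.49, 0.027]
ft_force: [-0.3, -0.4, -1.3]
finger_gap: 0.461
finger_force: 25.8
```

```bash
python3 - <<'E'
from h import *
st();plan(rk([-.001,-.001,.067]),0)
E
```

```text
t 8.28 tcp [0.597  0.1616 0.0505] grasp rack [-0.0014 -0.0009  0.068 ] F [-0.3 -0.4 -1.3] gap 39.4 ff 25.8 q [ 0.71 -0.36 -0.97  0.76 -0.55 -2.79]
rot total [-0.01 -0.    0.02] slide total in final axes [ 0.01 -0.01  0.03]
```

The jar has gone below lip height with no contact force. One small step down, then release.

{"fn": "servo_tool", "kwargs": {"slide": [[0.02,0,0.03],[0,0,0]], "angular": [[0,0,0],[0,0,0]]}}

```text
time_s: 8.52
tool_pos: [0.5973, 0.1619, 0.0501]
tcp_rot: [-0.09, 2.489, 0.028]
ft_force: [0.2, -0.5, -1.4]
finger_gap: 0.458
finger_force: 26.0
```

{"fn": "servo_tool", "kwargs": {"slide": [[0,0,0],[0,0,0],[0,0,0]], "angular": [[0,0,0],[0,0,0],[0,0,0]], "gripper": 50}}

```text
time_s: 8.9
tool_pos: [0.5972, 0.1618, 0.0499]
tcp_rot: [-0.09, 2.49, 0.028]
ft_force: [-0.5, 0.7, 0.3]
finger_gap: 0.587
finger_force: 0.0
```

```bash
python3 - <<'E'
from h import *
st();plan(rk([-.12,-.005,.15]),0); plan([.574,-.2064,.036],.07,Rg=Rt(psi=-.035))
crop("side",170,110,160,150,4,"pics/s4.png")
E
```

```text
t 8.9 tcp [0.5972 0.1618 0.0499] grasp rack [-0.0011 -0.0006  0.0674] F [-0.5  0.7  0.3] gap 50.1 ff 0.0 q [ 0.71 -0.36 -0.97  0.76 -0.55 -2.79]
rot total [-0.    0.    0.01] slide total in final axes [ 1.48  0.27 -4.58]
rot total [0.42 0.   0.57] slide total in final axes [  0.55 -12.29  -1.44]
```

View pics/s4.png

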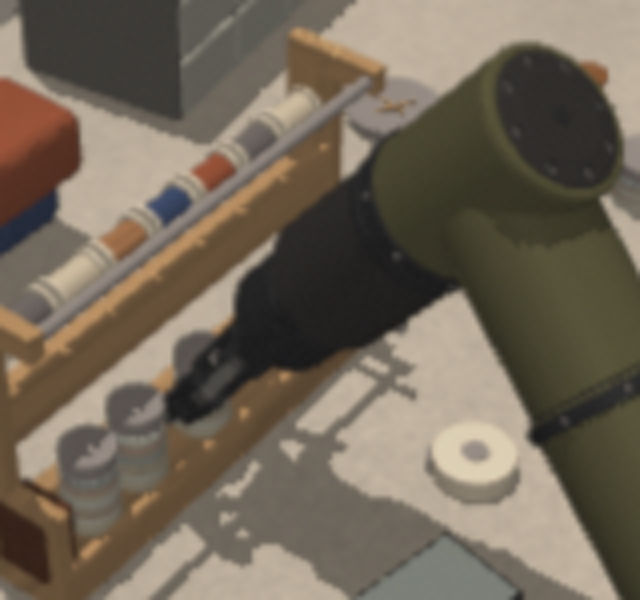

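The first jar stands in the bay just right of jar 2 (cap ≈ (200,350)). Backing straight out.

{"fn": "servo_tool", "kwargs": {"slide": [[0,0,-0.4],[0,0,-0.8],[0,0,-0.9],[0.1,-0.3,-0.8],[0,-0.8,-0.4]], "angular": [[0,0,0],[0,0,0],[0,0,0],[0,0,0],[0,0,0]]}}

```text
time_s: 9.57
tool_pos: [0.5366, 0.1253, 0.1288]
tcp_rot: [-0.092, 2.488, 0.031]
ft_force: [0.1, 0.5, 0.2]
finger_gap: 0.584
finger_force: 0.0
```

{"fn": "servo_tool", "kwargs": {"slide": [[0,-0.95,0],[0,-0.95,0],[0,-0.95,0],[0,-0.95,0],[0,-0.95,0]], "angular": [[0.08,0,0.1],[0.08,0,0.1],[0.08,0,0.1],[0.08,0,0.1],[0.08,0,0.1]], "gripper": 64}}

```text
time_s: 10.2
tool_pos: [0.5416, -0.0184, 0.1278]
tcp_rot: [0.029, 2.49, -0.014]
ft_force: [0.1, -0.3, -0.2]
finger_gap: 0.751
finger_force: 0.0
```

```bash
python3 - <<'E'
from h import *
st();plan([.574,-.2064,.036],.07,6,Rg=Rt(psi=-.035))
b=crop("side",170,110,160,150,4,"pics/x.png")
E
```

```text
t 10.2 tcp [ 0.5416 -0.0184  0.1278] grasp rack [-0.0504 -0.1814  0.1453] F [ 0.1 -0.3 -0.2] gap 64.1 ff 0.0 q [ 0.53 -0.76 -0.99  0.45 -0.82 -2.34]
rot total [0.03 0.01 0.07] slide total in final axes [ 0.82 -6.23  1.62]
slide [0.15, -1.04, 0.27] ang [0.0, 0.0, 0.01]
slide [0.15, -1.04, 0.27] ang [0.0, 0.0, 0.01]
slide [0.14, -1.04, 0.27] ang [0.0, 0.0, 0.01]
slide [0.14, -1.04, 0.27] ang [0.0, 0.0, 0.01]
slide [0.14, -1.04, 0.27] ang [0.0, 0.0, 0.01]
slide [0.14, -1.04, 0.27] ang [0.0, 0.0, 0.01]
```

{"fn": "servo_tool", "kwargs": {"slide": [[0,-0.95,0],[0,-0.95,0],[0.1,-0.95,0.1],[0.15,-0.95,0.2],[0.15,-0.95,0.3]], "angular": [[0.03,0,0.07],[0,0,0],[0,0,0],[0,0,0],[0,0,0]]}}

```text
time_s: 10.88
tool_pos: [0.5386, -0.1605, 0.1067]
tcp_rot: [0.043, 2.489, -0.015]
ft_force: [1.0, 0.1, 1.0]
finger_gap: 0.753
finger_force: 0.0
```

{"fn": "servo_tool", "kwargs": {"slide": [[0.2,-0.8,0.4],[0.2,-0.7,0.6],[0,0,0]], "angular": [[0,0,0],[0,0,0],[0,0,0]]}}

```text
time_s: 11.25
tool_pos: [0.5448, -0.2061, 0.0734]
tcp_rot: [0.046, 2.494, -0.016]
ft_force: [0.0, 0.7, 0.3]
finger_gap: 0.751
finger_force: 0.0
```

```bash
python3 - <<'E'
from h import *
st();plan([.574,-.2064,.036],0,Rg=Rt(psi=-.035))
b=crop("side",240,90,200,150,3.2,"pics/s5.png",[circ(.574,-.2064,.02,z) for z in(0,.064)])
a=crop("side",170,190,100,60,4,"/tmp/a.png"); cv2.imwrite("pics/s5.png",np.vstack([b,cv2.copyMakeBorder(a[:110],0,0,0,b.shape[1]-a.shape[1],cv2.BORDER_CONSTANT)]))
E
```

```text
t 11.25 tcp [ 0.5448 -0.2061  0.0734] grasp rack [-0.0405 -0.3688  0.0909] F [0.  0.7 0.3] gap 64.2 ff 0.0 q [-0.01 -0.5  -0.8   0.03 -0.63 -1.62]
rot total [-0.01 -0.02 -0.01] slide total in final axes [-0.02  0.03  2.31]
```

View pics/s5.png

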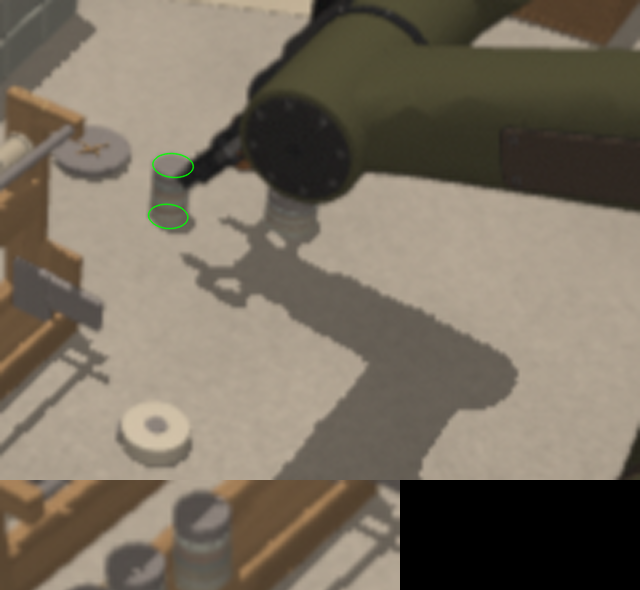

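Jar A matches the overlay with the fingers straddling it, and the placed jar stands upright in the lower strip. Advance and grip.

{"fn": "servo_tool", "kwargs": {"slide": [[0,0,0.5],[0,0,0.6],[0,0,0.6],[0,0,0.6],[0,0,0]], "angular": [[0,0,0],[0,0,0],[0,0,0],[0,0,0],[0,0,0]]}}

```text
time_s: 11.98
tool_pos: [0.5873, -0.206, 0.0195]
tcp_rot: [0.042, 2.492, -0.016]
ft_force: [-1.1, 0.2, 0.3]
finger_gap: 0.745
finger_force: 0.0
```

{"fn": "servo_tool", "kwargs": {"slide": [[0,0,0],[0,0,0],[0,0,0],[0,0,0]], "angular": [[0,0,0],[0,0,0],[0,0,0],[0,0,0]], "gripper": 30}}

```text
time_s: 12.48
tool_pos: [0.5882, -0.2072, 0.0215]
tcp_rot: [0.043, 2.488, -0.017]
ft_force: [-3.3, 2.7, 5.8]
finger_gap: 0.466
finger_force: 25.7
```

```bash
python3 - <<'E'
from h import *
st();P=Rt(psi=.0)
plan([.574,-.2064,.036],0,Rg=Rt(psi=-.035));plan(rk([-.09,-.3,.15]),0,Rg=P);plan(rk([-.085,-.068,.15]),0,Rg=P);plan(rk([-.06,-.068,.092]),0,Rg=P)
E
```

```text
t 12.47 tcp [ 0.5882 -0.2072  0.0215] grasp rack [ 0.0028 -0.3683  0.039 ] F [-3.3  2.7  5.8] gap 39.8 ff 25.7 q [-0.01 -0.3  -0.76  0.04 -0.46 -1.63]
rot total [-0.01  0.02  0.  ] slide total in final axes [0.08 0.01 0.06]
rot total [-0.15  0.02 -0.18] slide total in final axes [ 0.16  2.4  -4.77]
rot total [-0.15  0.02 -0.18] slide total in final axes [-0.19 10.12 -4.5 ]
rot total [-0.15  0.02 -0.18] slide total in final axes [ 0.32 10.1  -2.46]
```

{"fn": "servo_tool", "kwargs": {"slide": [[-0.2,0.0,-0.3],[-0.1,0.1,-0.6],[0,0.3,-0.9],[0.1,0.6,-0.9],[0,0.8,-0.7]], "angular": [[0,0,0],[0,0,0],[-0.05,0,-0.06],[-0.05,0,-0.06],[-0.05,0,-0.06]]}}

```text
time_s: 13.1
tool_pos: [0.5304, -0.1519, 0.105]
tcp_rot: [0.003, 2.492, -0.0]
ft_force: [0.7, 0.3, -0.6]
finger_gap: 0.46
finger_force: 25.4
```

{"fn": "servo_tool", "kwargs": {"slide": [[0,0.9,-0.6],[0,0.9,-0.5],[0,0.9,0],[0,0.9,0],[0,0.9,0]], "angular": [[0,0,0],[0,0,0],[0,0,0],[0,0,0],[0,0,0]]}}

```text
time_s: 13.72
tool_pos: [0.5111, -0.0162, 0.1306]
tcp_rot: [0.002, 2.492, -0.0]
ft_force: [0.5, -0.4, -1.1]
finger_gap: 0.459
finger_force: 25.4
```

{"fn": "servo_tool", "kwargs": {"slide": [[0,0.9,0],[0,0.9,0],[0,0.9,0],[0,0.9,0],[0,0.2,0]], "angular": [[0,0,0],[0,0,0],[0,0,0],[0,0,0],[0,0,0]]}}

```text
time_s: 14.35
tool_pos: [0.5113, 0.098, 0.1304]
tcp_rot: [-0.001, 2.492, -0.001]
ft_force: [-0.0, -0.9, -1.0]
finger_gap: 0.463
finger_force: 25.5
```

```bash
python3 - <<'E'
from h import *
st();P=Rt(psi=.0)
plan(rk([-.06,-.068,.092]),0,Rg=P)
g=torack(get_state()['tool_pos']-P[:,2]*GP); w=rk([g[0],g[1],0]); b=g[2]-.039
dr=[circ(w[0],w[1],.02,z) for z in(b,b+.064)]
w=rk([0,0,0]); dr+=[circ(w[0],w[1],.02,z) for z in(.03,.094)]
crop("side",170,110,160,150,4,"pics/s6.png",dr)
E
```

```text
t 14.35 tcp [0.5113 0.098  0.1304] grasp rack [-0.0848 -0.0665  0.1479] F [-0.  -0.9 -1. ] gap 39.5 ff 25.5 q [ 0.86 -0.81 -1.05  0.59 -0.96 -2.68]
rot total [-0.   -0.    0.01] slide total in final axes [ 0.47 -0.08  1.98]
```

View pics/s6.png

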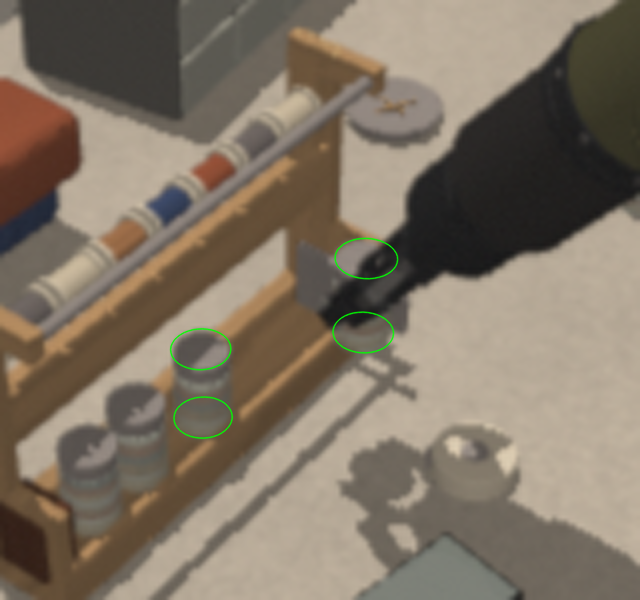

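Jar 3 stands at the predicted spot (cap (200,351)) and the held jar matches its overlay. Moving in with jar 4.

{"fn": "servo_tool", "kwargs": {"slide": [[0.1,-0.04,0.5],[0.1,-0.04,0.5],[0.15,0,0.5],[0.12,0,0.48],[0,0,0]], "angular": [[0,0,0],[0,0,0],[0,0,0],[0,0,0],[0,0,0]]}}

```text
time_s: 15.02
tool_pos: [0.5384, 0.0937, 0.0758]
tcp_rot: [0.003, 2.496, -0.003]
ft_force: [-1.1, 0.4, -1.2]
finger_gap: 0.461
finger_force: 25.5
```

```bash
python3 - <<'E'
from h import *
st();P=Rt(psi=.0)
plan(rk([-.03,-.068,.089]),0,Rg=P); plan(rk([0,-.068,.088]),0,Rg=P)
E
```

```text
t 15.03 tcp [0.5384 0.0937 0.0758] grasp rack [-0.0574 -0.0698  0.0933] F [-1.1  0.4 -1.2] gap 39.4 ff 25.5 q [ 0.76 -0.67 -1.08  0.64 -0.76 -2.71]
rot total [-0.02 -0.03 -0.01] slide total in final axes [-0.65  0.03  0.67]
rot total [-0.02 -0.03 -0.01] slide total in final axes [-1.42 -0.01  1.3 ]
```

{"fn": "servo_tool", "kwargs": {"slide": [[-0.3,0.03,0.3],[-0.3,0,0.3],[-0.3,0,0.25],[-0.25,0,0.23],[0,0,0]], "angular": [[-0.02,-0.03,0],[0,0,0],[0,0,0],[0,0,0],[0,0,0]]}}

```text
time_s: 15.65
tool_pos: [0.5858, 0.0956, 0.0723]
tcp_rot: [0.001, 2.49, 0.003]
ft_force: [-0.3, 0.6, -1.1]
finger_gap: 0.461
finger_force: 25.5
```

```bash
python3 - <<'E'
from h import *
st();P=Rt(psi=.0)
plan(rk([0,-.068,.088]),0,Rg=P);plan(rk([0,-.068,.076]),0,Rg=P);plan(rk([0,-.068,.069]),0,Rg=P)
E
```

```text
t 15.65 tcp [0.5858 0.0956 0.0723] grasp rack [-0.0103 -0.0663  0.0898] F [-0.3  0.6 -1.1] gap 39.4 ff 25.5 q [ 0.66 -0.48 -0.99  0.67 -0.63 -2.69]
rot total [ 0.01  0.01 -0.01] slide total in final axes [-0.23 -0.07  0.25]
rot total [ 0.01  0.01 -0.01] slide total in final axes [ 0.01 -0.07  0.57]
rot total [ 0.01  0.01 -0.01] slide total in final axes [ 0.15 -0.07  0.76]
```

{"fn": "servo_tool", "kwargs": {"slide": [[-0.12,-0.07,0.12],[-0.11,0,0.13],[0.08,0,0.1],[0.08,0,0.11],[0.08,0,0.11]], "angular": [[0,0,0],[0,0,0],[0,0,0],[0,0,0],[0,0,0]]}}

```text
time_s: 16.27
tool_pos: [0.5957, 0.0942, 0.0576]
tcp_rot: [-0.001, 2.49, 0.003]
ft_force: [0.5, -0.5, -1.9]
finger_gap: 0.463
finger_force: 25.5
```

{"fn": "servo_tool", "kwargs": {"slide": [[0,0,0]], "angular": [[0,0,0]]}}

```text
time_s: 16.4
tool_pos: [0.5955, 0.094, 0.0574]
tcp_rot: [-0.001, 2.491, 0.003]
ft_force: [-0.5, 0.0, -1.6]
finger_gap: 0.461
finger_force: 25.5
```

```bash
python3 - <<'E'
from h import *
st();P=Rt(psi=.0)
plan(rk([0,-.068,.069]),0,Rg=P)
E
```

```text
t 16.4 tcp [0.5955 0.094  0.0574] grasp rack [-0.0005 -0.0676  0.0749] F [-0.5  0.  -1.6] gap 39.3 ff 25.5 q [ 0.62 -0.43 -0.99  0.7  -0.58 -2.71]
rot total [ 0.02  0.   -0.  ] slide total in final axes [ 0.11 -0.02  0.16]
```

{"fn": "servo_tool", "kwargs": {"slide": [[0.05,0,0.06],[0.04,0,0.06],[0.04,0,0.05],[0,0,0]], "angular": [[0,0,0],[0,0,0],[0,0,0],[0,0,0]]}}

```text
time_s: 16.9
tool_pos: [0.5958, 0.0942, 0.0516]
tcp_rot: [-0.0, 2.49, 0.004]
ft_force: [0.1, 0.5, -1.3]
finger_gap: 0.461
finger_force: 25.5
```

```bash
python3 - <<'E'
from h import *
st()
E
```

```text
t 16.9 tcp [0.5958 0.0942 0.0516] grasp rack [-0.0002 -0.0674  0.0691] F [ 0.1  0.5 -1.3] gap 39.3 ff 25.5 q [ 0.62 -0.43 -1.    0.72 -0.56 -2.73]
```

{"fn": "servo_tool", "kwargs": {"slide": [[0.02,0,0.03],[0,0,0],[0,0,0]], "angular": [[0,0,0],[0,0,0],[0,0,0]]}}

```text
time_s: 17.27
tool_pos: [0.5963, 0.0945, 0.0516]
tcp_rot: [-0.001, 2.489, 0.004]
ft_force: [-0.3, -0.7, 3.1]
finger_gap: 0.463
finger_force: 25.9
```

{"fn": "servo_tool", "kwargs": {"slide": [[0,0,0],[0,0,0],[0,0,0]], "angular": [[0,0,0],[0,0,0],[0,0,0]], "gripper": 50}}

```text
time_s: 17.65
tool_pos: [0.596, 0.0942, 0.0509]
tcp_rot: [-0.0, 2.49, 0.004]
ft_force: [-2.0, -3.2, 4.7]
finger_gap: 0.583
finger_force: 1.2
```

{"fn": "servo_tool", "kwargs": {"slide": [[0,0,-0.4],[0,0,-0.8],[0,0,-0.9],[0,0,-0.9],[0,0,0]], "angular": [[0,0,0],[0,0,0],[0,0,0],[0,0,0],[0,0,0]]}}

```text
time_s: 18.27
tool_pos: [0.5413, 0.0952, 0.1239]
tcp_rot: [-0.002, 2.488, 0.008]
ft_force: [0.2, 0.4, -0.3]
finger_gap: 0.586
finger_force: 0.0
```

```bash
python3 - <<'E'
from h import *
st()
dr=[]
for y in(0,-.0675):
    w=rk([0,y,0]); dr+=[circ(w[0],w[1],.02,z) for z in(.03,.094)]
crop("side",180,120,140,125,4.6,"pics/s7.png",dr)
E
```

```text
t 18.27 tcp [0.5413 0.0952 0.1239] grasp rack [-0.0548 -0.0683  0.1413] F [ 0.2  0.4 -0.3] gap 50.1 ff 0.0 q [ 0.77 -0.7  -1.    0.59 -0.85 -2.64]
```

View pics/s7.png

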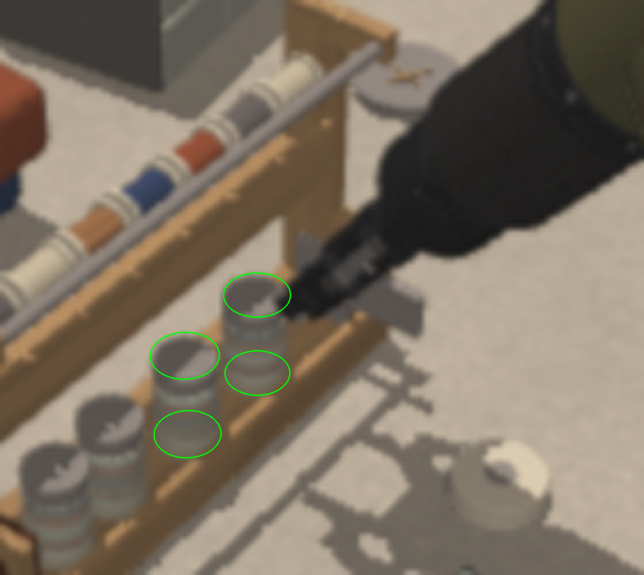

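Jars 3 and 4 both stand upright in the bay on their predicted positions (caps at (186,360) and (254,300)). Next I'll shut the fingers and go round to the right of the bookend tab.

```bash
python3 - <<'E'
from h import *
import h; h.GP=0
P=Rt(.4,.05)
st();plan(rk([-.065,-.12,.125]),0,6,Rg=P);print();plan(rk([-.055,-.192,.125]),0,Rg=P);plan(rk([-.055,-.192,.058]),0,Rg=P)
print(torack(atz("top",((377+.5)/2.6-.5+130,(160+.5)/2.6-.5+130),.084)),torack(atz("top",((377+.5)/2.6-.5+130,(205+.5)/2.6-.5+130),.084)))
E
```

```text
t 18.32 tcp [0.5412 0.0947 0.1223] grasp rack [-0.0414 -0.0682  0.1223] F [ 0.5 -0.2  0.2] gap 50.0 ff 0.0 q [ 0.77 -0.7  -1.    0.59 -0.85 -2.64]
rot total [-0.14  1.68 -0.29] slide total in final axes [ 0.82 -1.65 -0.45]
slide [0.1, -0.28, -0.1] ang [-0.02, 0.28, -0.05]
slide [0.11, -0.28, -0.1] ang [-0.02, 0.28, -0.05]
slide [0.11, -0.28, -0.09] ang [-0.02, 0.28, -0.05]
slide [0.12, -0.28, -0.09] ang [-0.02, 0.28, -0.05]
slide [0.13, -0.28, -0.08] ang [-0.02, 0.28, -0.05]
slide [0.13, -0.28, -0.08] ang [-0.02, 0.28, -0.05]

rot total [-0.14  1.68 -0.29] slide total in final axes [ 0.7  -4.07 -0.4 ]
rot total [-0.14  1.68 -0.29] slide total in final axes [ 1.57 -4.07  1.66]
[-0.0239285  -0.13710654  0.084     ] [-0.06942036 -0.13702887  0.084     ]
```

{"fn": "servo_tool", "kwargs": {"slide": [[0.1,-0.3,-0.15],[0.15,-0.7,-0.1],[0.15,-0.8,-0.1],[0.15,-0.8,-0.1],[0.15,-0.8,0]], "angular": [[-0.03,0.34,-0.06],[-0.03,0.34,-0.06],[-0.03,0.34,-0.06],[-0.03,0.34,-0.06],[-0.02,0.32,-0.05]], "gripper": 0}}

```text
time_s: 18.95
tool_pos: [0.5182, -0.0095, 0.1209]
tcp_rot: [-0.068, 2.745, 0.012]
ft_force: [0.1, 0.8, 0.1]
finger_gap: 0.005
finger_force: 0.0
```

{"fn": "servo_tool", "kwargs": {"slide": [[0,-0.6,0],[0,-0.1,0],[0,0,0]], "angular": [[0,0,0],[0,0,0],[0,0,0]]}}

```text
time_s: 19.32
tool_pos: [0.5193, -0.0297, 0.1213]
tcp_rot: [-0.067, 2.743, 0.011]
ft_force: [-0.6, 0.1, -0.1]
finger_gap: -0.007
finger_force: 0.0
```

```bash
python3 - <<'E'
from h import *
import h; h.GP=0
P=Rt(.4,.05)
st();plan(rk([-.055,-.192,.058]),0,Rg=P);plan(rk([-.055,-.17,.058]),0,Rg=P)
E
```

```text
t 19.32 tcp [ 0.5193 -0.0297  0.1213] grasp rack [-0.059  -0.1934  0.1213] F [-0.6  0.1 -0.1] gap -0.6 ff 0.0 q [ 0.43 -0.57 -0.72  0.17 -1.06 -2.01]
rot total [-0.01 -0.01 -0.01] slide total in final axes [0.7  0.04 2.  ]
rot total [-0.01 -0.01 -0.01] slide total in final axes [0.64 0.77 2.02]
```

{"fn": "servo_tool", "kwargs": {"slide": [[0.2,0,0.5],[0.2,0,0.6],[0.2,0.04,0.6],[0.1,0,0.3],[0,0,0]], "angular": [[0,0,0],[0,0,0],[0,0,0],[0,0,0],[0,0,0]]}}

```text
time_s: 19.95
tool_pos: [0.5229, -0.028, 0.058]
tcp_rot: [-0.069, 2.743, 0.011]
ft_force: [-0.2, 0.0, 1.4]
finger_gap: 0.003
finger_force: 0.0
```

{"fn": "servo_tool", "kwargs": {"slide": [[-0.03,0.3,0.01],[-0.03,0.3,0.01],[-0.02,0.2,0],[-0.02,0.2,0],[-0.02,0.2,0]], "angular": [[0,0,0],[0,0,0],[0,0,0],[0,0,0],[0,0,0]]}}

```text
time_s: 20.58
tool_pos: [0.5252, 0.0084, 0.0601]
tcp_rot: [-0.068, 2.741, 0.012]
ft_force: [0.8, -3.7, 0.7]
finger_gap: 0.001
finger_force: 1.3
```

```bash
python3 - <<'E'
from h import *
import h; h.GP=0
st()
E
```

```text
t 20.57 tcp [0.5252 0.0084 0.0601] grasp rack [-0.0544 -0.1551  0.0601] F [ 0.8 -3.7  0.7] gap 0.1 ff 1.3 q [ 0.52 -0.52 -0.82  0.22 -0.92 -2.14]
```

{"fn": "servo_tool", "kwargs": {"slide": [[-0.02,0.2,0],[-0.02,0.2,0.01],[-0.02,0.2,0],[-0.02,0.2,0.01],[-0.02,0.2,0]], "angular": [[0,0,0],[0,0,0],[0,0,0],[0,0,0],[0,0,0]]}}

```text
time_s: 21.2
tool_pos: [0.5264, 0.0383, 0.0601]
tcp_rot: [-0.068, 2.742, 0.012]
ft_force: [-2.6, -2.9, -0.3]
finger_gap: 0.003
finger_force: 1.3
```

{"fn": "servo_tool", "kwargs": {"slide": [[-0.01,0.15,0],[-0.01,0.15,0.01],[-0.01,0.15,0],[-0.01,0.15,0.01],[-0.01,0.15,0]], "angular": [[0,0,0],[0,0,0],[0,0,0],[0,0,0],[0,0,0]]}}

```text
time_s: 21.82
tool_pos: [0.5272, 0.0608, 0.0605]
tcp_rot: [-0.068, 2.741, 0.012]
ft_force: [0.7, -2.7, -2.5]
finger_gap: 0.001
finger_force: 1.7
```

```bash
python3 - <<'E'
from h import *
import h; h.GP=0
st()
E
```

```text
t 21.82 tcp [0.5272 0.0608 0.0605] grasp rack [-0.0543 -0.1026  0.0605] F [ 0.7 -2.7 -2.5] gap 0.1 ff 1.7 q [ 0.64 -0.5  -0.82  0.27 -0.93 -2.29]
```

{"fn": "servo_tool", "kwargs": {"slide": [[-0.01,0.12,0],[-0.01,0.12,0],[-0.01,0.12,0.01],[-0.01,0.12,0],[-0.01,0.12,0]], "angular": [[0,0,0],[0,0,0],[0,0,0],[0,0,0],[0,0,0]]}}

```text
time_s: 22.45
tool_pos: [0.5278, 0.0789, 0.0608]
tcp_rot: [-0.068, 2.741, 0.012]
ft_force: [-0.5, -3.9, -2.3]
finger_gap: -0.002
finger_force: 1.6
```

{"fn": "servo_tool", "kwargs": {"slide": [[-0.01,0.12,0],[-0.01,0.12,0],[-0.01,0.12,0.01],[-0.01,0.12,0],[-0.01,0.12,0]], "angular": [[0,0,0],[0,0,0],[0,0,0],[0,0,0],[0,0,0]]}}

```text
time_s: 23.08
tool_pos: [0.5284, 0.0969, 0.061]
tcp_rot: [-0.068, 2.741, 0.012]
ft_force: [0.8, -4.1, -2.7]
finger_gap: -0.001
finger_force: 2.0
```

```bash
python3 - <<'E'
from h import *
import h; h.GP=0
st()
E
```

```text
t 23.07 tcp [0.5284 0.0969 0.061 ] grasp rack [-0.0544 -0.0665  0.061 ] F [ 0.8 -4.1 -2.7] gap -0.1 ff 2.0 q [ 0.71 -0.47 -0.81  0.3  -0.93 -2.38]
```

{"fn": "servo_tool", "kwargs": {"slide": [[-0.01,0.12,0],[-0.01,0.12,0],[-0.01,0.12,0.01],[-0.01,0.12,0],[-0.01,0.12,0]], "angular": [[0,0,0],[0,0,0],[0,0,0],[0,0,0],[0,0,0]]}}

```text
time_s: 23.7
tool_pos: [0.529, 0.1149, 0.0613]
tcp_rot: [-0.068, 2.742, 0.012]
ft_force: [1.3, -5.2, -2.6]
finger_gap: 0.003
finger_force: 2.7
```

{"fn": "servo_tool", "kwargs": {"slide": [[0,0.05,0],[-0.01,0.05,0],[0,0.05,0],[-0.01,0.05,0],[0,0.05,0]], "angular": [[0,0,0],[0,0,0],[0,0,0],[0,0,0],[0,0,0]]}}

```text
time_s: 24.32
tool_pos: [0.5292, 0.1222, 0.0614]
tcp_rot: [-0.068, 2.742, 0.011]
ft_force: [2.7, -4.6, -4.1]
finger_gap: 0.001
finger_force: 2.6
```

```bash
python3 - <<'E'
from h import *
import h; h.GP=0
st()
E
```

```text
t 24.32 tcp [0.5292 0.1222 0.0614] grasp rack [-0.0545 -0.0412  0.0614] F [ 2.7 -4.6 -4.1] gap 0.1 ff 2.6 q [ 0.76 -0.44 -0.8   0.32 -0.93 -2.43]
```

{"fn": "servo_tool", "kwargs": {"slide": [[0,0.04,0],[-0.01,0.04,0],[0,0.04,0],[-0.01,0.04,0],[0,0.04,0]], "angular": [[0,0,0],[0,0,0],[0,0,0],[0,0,0],[0,0,0]]}}

```text
time_s: 24.95
tool_pos: [0.5293, 0.128, 0.0615]
tcp_rot: [-0.068, 2.742, 0.011]
ft_force: [2.1, -8.1, -3.4]
finger_gap: 0.001
finger_force: 3.9
```

{"fn": "servo_tool", "kwargs": {"slide": [[0,0.03,0],[0,0.03,0],[0,0.03,0],[-0.01,0.03,0],[0,0.03,0]], "angular": [[0,0,0],[0,0,0],[0,0,0],[0,0,0],[0,0,0]]}}

```text
time_s: 25.58
tool_pos: [0.5291, 0.1289, 0.0614]
tcp_rot: [-0.064, 2.744, 0.001]
ft_force: [4.0, -22.4, 0.5]
finger_gap: -0.003
finger_force: 11.1
```

The force has risen sharply, so the row is home. Backing off at once.

{"fn": "servo_tool", "kwargs": {"slide": [[0,-0.08,0]], "angular": [[0,0,0]]}}

```text
time_s: 25.7
tool_pos: [0.5293, 0.1282, 0.0614]
tcp_rot: [-0.066, 2.743, 0.007]
ft_force: [-1.2, -8.5, -1.6]
finger_gap: -0.001
finger_force: 3.9
```

{"fn": "servo_tool", "kwargs": {"slide": [[0.02,-0.15,0],[0.03,-0.3,0],[0.05,-0.5,0],[0,0,0]], "angular": [[0,0,0],[0,0,0],[0,0,0],[0,0,0]]}}

```text
time_s: 26.2
tool_pos: [0.5284, 0.1012, 0.0613]
tcp_rot: [-0.066, 2.74, 0.013]
ft_force: [-0.5, 0.2, -0.6]
finger_gap: 0.001
finger_force: 0.0
```

```bash
python3 - <<'E'
from h import *
import h; h.GP=0
st()
dr=[]
for k in range(4):
    w=rk([0,.0145-.041+.0225+.02+.04*k-.0,0]); dr+=[circ(w[0],w[1],.02,z) for z in(.03,.094)]
crop("side",180,120,140,125,4.6,"pics/s8.png",dr)
E
```

```text
t 26.2 tcp [0.5284 0.1012 0.0613] grasp rack [-0.0545 -0.0622  0.0613] F [-0.5  0.2 -0.6] gap 0.1 ff 0.0 q [ 0.72 -0.47 -0.81  0.31 -0.93 -2.39]
```

```bash
python3 - <<'E'
from cell import *
print(hand_in())
E
```

```text
the job is handed in; nothing more can be done
None
```

The job is handed in at 26.2 s: both jars are in the rack, the row of four is packed and pressed home at about 22 N (limit 25), and the fingers are backed off. I didn't look at a picture of the packed row, having already viewed 11 where 10 were allowed, so its final state is inferred from where the bookend stopped and how the force rose.

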